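Seat a base plate in the weld jig and hold its post over it with a root gap

TASK

Get a post foot ready for tack welding: press the flat steel base plate into the pocket of the weld jig until it is fully home and flush, then fetch the standing square tube (the post) and carry it over the bar and the things standing in between without knocking them. Finish while still holding the tube upright and still over the middle of the plate, its sides square to the plate's edges, with an open root gap of about 5 mm under it, touching nothing but your gripper. Leave everything else where it lies.

Things in the scene. Friction and masses are not known exactly. Their poses are not given: they have to be found in the camera images.
- base_plate: The base plate: dark flat steel plate, 55 (its x) x 70 (its y) x 10 mm, 0.28 kg, lying flat near the table's front edge on the robot's right, in front of the jig, its 55 mm width roughly along world y. Origin: centre of its underside, z up. Grip it across its 55 mm width
- jig: Weld jig, fixed on the robot's right, beyond the ribbed strut. Dark sub-plate 106 (x) x 124 (y) x 8 mm with two bright U-shaped steel end blocks, 95 mm long in x, 10 mm high (tops 18 mm above the table), that form a pocket for the base plate. Each has an end wall in y and two 18 mm thick arms along the plate's long edges near its corners. Origin: centre of its underside, z up
- jig_pocket (a point): Centre of the pocket's floor, 8 mm above the table; axes as the jig's. Pocket 59 (x) x 74 (y) x 10 mm with 2 mm lead-in chamfers: 2 mm play each side, and a plate fully home is flush with the block tops; a half turn makes no difference. Between the arms (y = -22 to +22 mm) a slot level with the pocket floor runs through along x: room for fingers that hold the plate across its 55 mm
- jig_plunger (a joint): Spring plunger in the jig's +y end wall (brass body and nut show outside): a slippery 45 degree cone reaching 4.5 mm into the pocket, tip 5 mm above the floor. 0 m = out, grows as it is pushed back (5 mm at most, 2.5 to 5 N). A plate just laid in usually hangs on it, 6 to 9 mm high there; 10 to 15 N on the end that stands high snaps it home
- post: The post: dark square steel tube, 30 x 30 mm, 90 mm tall, 0.22 kg, standing upright a little right of straight ahead, between the frame bar and the ribbed strut. Its own y axis points up (roll reads about 1.57), its own x is level and square to two of its sides. Origin: middle of one side face, half way up; use post_foot for its position. Grip it across two parallel sides
- post_foot (a point): Centre of the post's lower end face (on the table at the start); axes as the post's: y up, x and z level and square to its sides
- long_bar: Long dark round bar, 12.5 mm thick, fixed: it slopes down from (0.20, 0.42, 0.29) m at the pipe stand, front left, to (1.05, -0.35, 0.01) m at the far right (world x, y, z); at x = 0.5 it is at y = 0.15, its top 0.20 m up. Origin: on the table under its middle.
- chair_corner (a point): Front right corner of a tall black wire chair's seat, on the robot's left; fixed, not part of the job. Its back leans towards the robot, from here and (0.74, 0.43, 0.35) m up to (0.55, 0.29, 0.80) and (0.62, 0.48, 0.80) m (world x, y, z). A wrist more than about 0.5 m from the base axis strikes it in passing from left to right: draw in first
- slat_frame: Dark angle-iron frame on the table, fixed: thin upright bars 55 mm tall. The nearest runs from (0.68, 0.27) to (0.34, -0.14) m (world x, y), left of the post; another from (0.54, -0.55) to (1.06, -0.38), right of the jig. Origin: near its centre, on the table
- ribbed_strut: Dark ribbed bar, 12 mm thick, fixed, between post and jig: it runs away from the robot from (0.41, -0.18) m, on the table, to (1.05, -0.20), 62 mm up; its top is 15 to 30 mm above the table there. Origin: on the table under its middle
- pipe_stub: Round grey pipe offcut, 42 mm in diameter, 80 mm tall, standing just right of the ribbed strut, between post and jig. A bystander: leave it alone
- tape: Black tape measure, 33 x 112 x 62 mm, standing lengthwise just right of the ribbed strut, farther from the robot than the pipe offcut. A bystander: leave it alone
- bolt: Brass-coloured hex bolt with nut, 27 x 65 x 24 mm, lying left of the frame bar. A bystander: leave it alone
- marker: Blue paint marker, 12 mm thick, 135 mm long, lying left of the frame bar near the table's front edge. A bystander: leave it alone
- pliers: Locking pliers with round C-jaws, 86 x 230 x 19 mm, lying behind the jig. A bystander: leave it alone

How it is judged:
By the outcome, as a careful person would: the job done as asked, in the order asked, and still so for the second after the job is handed in, while the arm keeps its last pose, push and grip.
It also fails if it takes over 70 s, if anything falls off the work surface, if the arm or the gripper's body presses on something with over 40 N, if the wrist force passes 120 N, or if a joint passes its speed limit or range.

ROBOT

A 6-joint arm with a two-finger parallel gripper is mounted at the origin on a cart in front of the work surface, level with it; the furniture and walls round the work are solid. World frame = base frame: x ahead of the robot, y to its left, z up, the work surface at z = 0. Lengths are in m, angles in rad, forces in N, time in s.
With the tool pointing down it reaches from about 0.375 to 0.925 m from the base axis. Payload 5.7 kg.
Tool frame: the origin (TCP) lies where the fingers leave the gripper's body, on its centre line; the fingertips stand 73 mm ahead of it and the grasp point (between the pads) lies 54 mm ahead of it (manip.tip_reach is the distance from the TCP to the fingertips, in m); z points along the fingers, y is the line along which they close (so a half turn about z gives the same grasp; the last joint's range is limited). The gripper opens to 85 mm and grips with 20 to 120 N. Pads are 22 mm wide; open, the fingers measure 114 mm over their backs; the gripper's body (76 mm by 85 mm) begins 54 mm behind the grasp point. The pads swing forward as they close: fully open they stand 13 mm farther back than shut.
Start: joints at [1.007, 0.359, 1.51, -0, 1.272, -0.115], TCP at [0.26, 0.541, 0.304] pointing down, gripper open.
Joint ranges: [-2.97, 2.97], [-1.01, 2.36], [0.21, 2.38], [-0.96, 4.11], [0.2, 2.71], [-2.98, 2.98]. Speed limits (rad/s): [2.39, 2.39, 3.14, 3.14, 3.14, 3.14].

INTERFACE

Orientations are given as a unit quaternion [w, x, y, z].
In Python, from plant import manip gives the robot as it stands. The module is installed in compiled form; this text tells all that it offers.
- The arm moves only by the tool jog_arm, never from a script. Its argument "increments" is one flat list of numbers, 4 for each row, row after row: the shift along the tool's x, y, z in cm, then the turn about the tool's z in rad. In form: [dx, dy, dz, twist, dx, dy, dz, twist, ...]. A call has 1 to 8 rows; each row is the pose to reach, as a shift and turn from the pose commanded when the call began, along the tool's axes at that moment; what a row does not reach only later rows make up. A row lasts 1/12 s, in which the tool goes at most 41.7 mm and 7.16 degrees, less where a joint would pass 70% of its speed; a pose out of reach is approached as far as the arm can. A call with a gripper value outside its range is refused whole. "hand" is the opening, from 0 (shut) to 1 (fully open), set as the call begins (left out, the last holds). The fingers move at their own pace and stop on an object; "force" is the grip in N (left out, the last holds). Time passes only in rows, so rows that repeat a pose let the fingers close. It gives the time, the measured TCP pose, the force, the opening and the grip force at its end, in the units of the state.
- manip.get_state(): the state, without advancing time (a new reading comes with each control period).
- manip.read_camera(name): name is "side" or "top" or "wrist"; returns the picture (384x512x3 uint8, red, green, blue); there is no depth.
- manip.camera_info(name): a dict with "fx", "fy", "cx", "cy" (pixels), "cam_to_world" (4x4, takes a point from camera to world coordinates). Camera axes: x right, y up, looking along -z (the intrinsics and any distortion apply to the point x, -y, -z); pixel columns grow to the right and rows downward; lengths in m; the calibration is good to about 2 mm. A picture is of the moment at which its call begins: read the wrist's pose just before it. camera_info takes no time and is no camera call; for the wrist camera it gives the pose at the moment of the call.
- manip.hand_in(): hands the job in; it is judged then, once.
Trained networks look in the newest picture that a camera, given by its name, has taken for a name from the list of things; names that differ only in an ending like _2 or _b are one class to them, and where a whole thing is asked for, a point or a joint stands for the part that bears it (a point fixed in the world has none). Each returns a list of dicts, best first, with "score" (0 to 1); they miss things now and then, are a little off and sometimes report something else, mostly with a low value. They report only what shows in the picture. A call takes as long as a camera call.
- manip.look_for(camera, thing): "rect" ([left, top, right, bottom] in pixels, round what is visible of it).
- manip.trace(camera, thing): "mask" (384x512 bool, what is visible of it) and "rect" ([left, top, right, bottom] in pixels, round what is visible of it).
The state is a dict: "time_s": time; "joint_pos": joint angles; "joint_vel": joint speeds; "effort": joint torques, N m; "eef_pos": TCP position; "tcp_rot": TCP orientation; "force": force on the tool from outside, world axes, zero at the start; "ft_torque": the same for the moment, N m; "opening": finger opening in m; "finger_force": force on a finger pad.
Only numpy, scipy, OpenCV 4.12 (cv2) and the standard library are available. Lean on these libraries where they do the work, as an engineer would, in place of code of your own. Each camera call takes 0.05 s, during which the arm holds its last target. There are 200 camera calls.

## Working session

There is one attempt and no reset: what is moved stays moved. The work goes in short steps, Python scripts to look and compute and a tool call to move; the robot and the scene stay as the last step left them, time stands still between calls to the robot, and variables do not carry over. Pictures are saved under pics/ and viewed, at most 14 in all, crops included, and the job is handed in when it is done.

Besides the shell and the picture viewer there is one more tool, called in YAML: its name, and indented under it one key for each argument. jog_arm: Moves the arm, as the interface text tells. Its arguments: {"type":"object","properties":{"increments":{"type":"array"},"hand":{"type":"number"},"force":{"type":"number"}},"required":["increments"]}

```bash
mkdir -p pics; ls; cat > h.py <<'E'
import numpy as np, cv2
from plant import manip
from scipy.spatial.transform import Rotation as R
def snap(c,name=None):
    im=manip.read_camera(c)
    if name: cv2.imwrite(f'pics/{name}.png',im[:,:,::-1])
    return im
def ray(c,u,v,z,info=None):
    i=info or manip.camera_info(c); T=np.array(i['cam_to_world'])
    d=T[:3,:3]@np.array([(u-i['cx'])/i['fx'],-(v-i['cy'])/i['fy'],-1]); o=T[:3,3]
    return o+d*(z-o[2])/d[2]
def proj(c,p):
    i=manip.camera_info(c); T=np.array(i['cam_to_world']); q=T[:3,:3].T@(np.array(p)-T[:3,3])
    return i['cx']-i['fx']*q[0]/q[2], i['cy']+i['fy']*q[1]/q[2]
def rot(): 
    w,x,y,z=manip.get_state()['tcp_rot']; return R.from_quat([x,y,z,w]).as_matrix()
E
python3 - <<'E'
from h import *
s=manip.get_state(); print({k:np.round(v,3) for k,v in s.items()}); print(rot().round(3), manip.tip_reach)
a=snap('top','top0'); b=snap('side','side0'); cv2.imwrite('pics/both.png',cv2.resize(np.hstack([a,b])[:,:,::-1],(800,300)))
for c in ('top','side'):
    i=manip.camera_info(c); print(c,{k:np.round(v,3).tolist() for k,v in i.items()})
    for t in ('base_plate','jig','post','pipe_stub','tape'):
        for r in manip.look_for(c,t)[:2]: print(c,t,round(r['score'],2),np.round(r['rect'],1))
E
```

```text
pics
{'time_s': np.float64(0.0), 'joint_pos': array([ 1.007,  0.359,  1.511, -0.   ,  1.273, -0.115]), 'joint_vel': array([ 0.001, -0.001,  0.001,  0.001,  0.   ,  0.001]), 'effort': array([ 2.0000e-03, -5.2760e+01, -2.7862e+01,  0.0000e+00,  1.3000e-02,
        0.0000e+00]), 'eef_pos': array([0.26 , 0.54 , 0.303]), 'tcp_rot': array([-0.   ,  0.223,  0.975, -0.001]), 'force': array([0.031, 0.436, 0.402]), 'ft_torque': array([-0.025, -0.021, -0.003]), 'finger_force': np.float64(0.0), 'opening': np.float64(0.086)}
[[-0.901  0.434 -0.001]
 [ 0.434  0.901 -0.002]
 [ 0.    -0.002 -1.   ]] 0.0726
top {'fx': 498.885, 'fy': 498.885, 'cx': 258.25, 'cy': 191.172, 'cam_to_world': [[-0.004, 0.985, -0.172, 0.378], [-1.0, -0.0, 0.02, -0.091], [0.02, 0.172, 0.985, 1.418], [0.0, 0.0, 0.0, 1.0]]}
top base_plate 0.78 [323.8 249.8 345.4 276.9]
top jig 0.78 [328.  195.7 372.9 238.7]
top jig 0.4 [287.  172.3 298.9 207.6]
top post 0.74 [248.  223.9 257.3 237.2]
top pipe_stub 0.44 [287.  226.3 304.2 239.7]
top tape 0.65 [286.4 167.1 300.8 207.7]
side {'fx': 452.695, 'fy': 452.695, 'cx': 257.959, 'cy': 190.24, 'cam_to_world': [[0.978, 0.1, -0.182, 0.332], [-0.207, 0.379, -0.902, -1.349], [-0.021, 0.92, 0.391, 0.739], [0.0, 0.0, 0.0, 1.0]]}
side base_plate 0.55 [204.9 285.8 230.6 306.9]
side base_plate 0.45 [247.5 279.5 290.  319.6]
side jig 0.81 [247.3 284.7 287.7 318.5]
side post 0.48 [229.7 223.2 240.1 251.9]
side pipe_stub 0.71 [233.3 243.7 248.8 274.3]
side tape 0.9 [265.6 243.8 300.5 268.6]
```

View pics/top0.png

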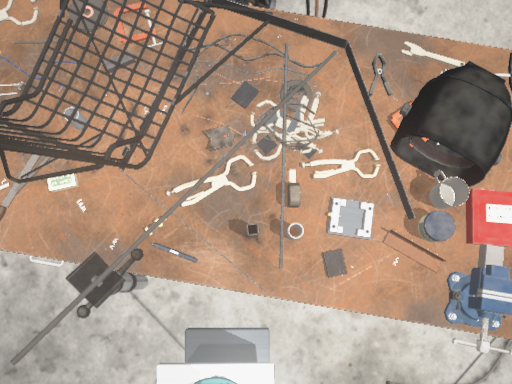

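View pics/side0.png

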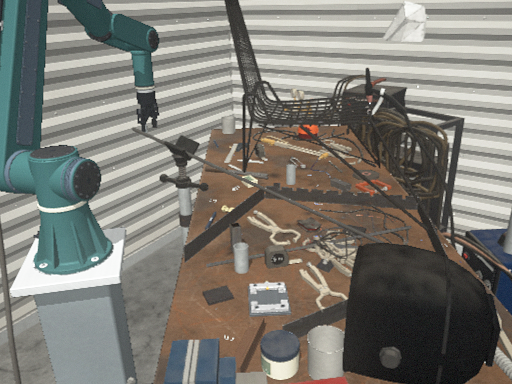

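The top view shows the plate at (334,263), jig (351,217), post (252,230), pipe (296,230) and tape (294,190). The side view shows the plate at (217,296), jig at (268,300) and post at (235,237).

```bash
python3 - <<'E'
from h import *
snap('top')
for t,z in (('base_plate',.01),('jig',.012),('post',.09),('pipe_stub',.08),('tape',.062)):
    r=manip.trace('top',t)
    if not r: print(t,'none'); continue
    m=r[0]['mask'].astype(np.uint8); cs,_=cv2.findContours(m,0,2); c=max(cs,key=cv2.contourArea)
    W=np.array([ray('top',*p[0],z)[:2] for p in c],np.float32)
    (x,y),wh,a=cv2.minAreaRect(W*1000); print(t,round(r[0]['score'],2),np.round([x,y],1),np.round(wh,1),round(a,1), 'mean',W.mean(0).round(3))
print(ray('top',252,226,.09),ray('top',352,217,.018),ray('top',334,263,.01))
def td(p):  # tool-axis shift in cm
    return (rot().T@(np.array(p)-manip.get_state()['eef_pos'])*100).round(1)
for p in ([.26,.54,.43],[.28,.32,.43],[.38,.12,.42],[.4,-.1,.35],[.4,-.25,.3]): print(p,td(p))
E
```

```text
base_plate 0.66 [ 415.6 -332.7] [75.8 59. ] 10.9 mean [ 0.411 -0.332]
jig 0.94 [ 546.  -381.9] [127.5 106.6] 81.0 mean [ 0.548 -0.383]
post 0.48 [ 503.2 -103.1] [24.  29.4] 89.9 mean [ 0.502 -0.101]
pipe_stub 0.64 [ 510.7 -225.6] [37.8 19.2] 44.5 mean [ 0.514 -0.223]
tape 0.63 [ 625.  -218.3] [ 33.2 104.1] 89.2 mean [ 0.633 -0.216]
[ 0.51521935 -0.1017618   0.09      ] [ 0.54780576 -0.38569394  0.018     ] [ 0.41913009 -0.33206853  0.01      ]
[0.26, 0.54, 0.43] [  0.   -0.1 -12.6]
[0.28, 0.32, 0.43] [-11.3 -19.  -12.6]
[0.38, 0.12, 0.42] [-29.  -32.7 -11.6]
[0.4, -0.1, 0.35] [-40.4 -51.7  -4.6]
[0.4, -0.25, 0.3] [-46.9 -65.2   0.4]
```

jog_arm:
  increments: [0, 0, -12.5, 0, 0, 0, -12.5, 0, 0, 0, -12.5, 0, -11.3, -19, -12.5, 0, -11.3, -19, -12.5, 0, -11.3, -19, -12.5, 0, -11.3, -19, -12.5, 0, -11.3, -19, -12.5, 0]
  hand: 1

```text
time_s: 1.57
eef_pos: [0.2782, 0.3313, 0.4289]
tcp_rot: [0.0, 0.222, 0.975, 0.0]
force: [1.2, -0.5, 0.1]
opening: 0.0856
finger_force: 0.0
```

jog_arm:
  increments: [-17.7, -13.7, 0, -0.12, -17.7, -13.7, 0, -0.24, -17.7, -13.7, 0, -0.36, -17.7, -13.7, 0, -0.48, -17.7, -13.7, 0, -0.6, -29.1, -32.7, 0, -0.64, -29.1, -32.7, 0, -0.64, -29.1, -32.7, 0, -0.64]

```text
time_s: 2.23
eef_pos: [0.3738, 0.0659, 0.4292]
tcp_rot: [0.0, -0.097, 0.995, -0.0]
force: [1.5, 0.1, -0.1]
opening: 0.0857
finger_force: 0.0
```

```bash
cat >> h.py <<'E'
def td(p): # tool-axis shift in cm
    return (rot().T@(np.array(p)-manip.get_state()['eef_pos'])*100).round(2)
def yaw(): r=rot(); return np.degrees(np.arctan2(r[1,1],r[0,1]))
def dev(): print('pos',manip.get_state()['eef_pos'].round(4),'yaw_y',yaw().round(1),'q',manip.get_state()['joint_pos'].round(2))
E
python3 - <<'E'
from h import *
dev()
for p in ([.4,-.1,.42],[.415,-.333,.3],[.415,-.333,.25]): print(p,td(p))
T=manip.camera_info('wrist'); print((rot().T@(np.array(T['cam_to_world'])[:3,3]-manip.get_state()['eef_pos'])).round(3), (rot().T@np.array(T['cam_to_world'])[:3,:3]).round(2).tolist(),T['fx'])
E
```

```text
pos [0.3738 0.0659 0.4292] yaw_y 101.2 q [-0.01 -0.08  1.73  0.    1.49 -1.77]
[0.4, -0.1, 0.42] [  0.64 -16.78   0.92]
[0.415, -0.333, 0.3] [  3.69 -39.93  12.92]
[0.415, -0.333, 0.25] [  3.69 -39.93  17.92]
[ 0.07  0.   -0.07] [[-0.0, 0.96, 0.28], [1.0, 0.0, 0.0], [0.0, 0.28, -0.96]] 302.3718955207303
```

jog_arm:
  increments: [0.6, -16.8, 1, 0, 0.6, -16.8, 1, 0, 0.6, -16.8, 1, 0, 3.7, -40, 12.9, 0, 3.7, -40, 12.9, 0, 3.7, -40, 12.9, 0, 3.7, -40, 12.9, 0, 3.7, -40, 12.9, 0]

```text
time_s: 2.9
eef_pos: [0.4069, -0.2482, 0.3373]
tcp_rot: [0.0, -0.095, 0.995, -0.0]
force: [1.2, -0.8, 0.4]
opening: 0.0857
finger_force: 0.0
```

jog_arm:
  increments: [0, -11, 6.5, 0, 0, -11, 6.5, 0, 0, -11, 6.5, 0, 0, -11, 6.5, 0]

```text
time_s: 3.23
eef_pos: [0.4281, -0.3592, 0.269]
tcp_rot: [-0.001, -0.094, 0.996, -0.0]
force: [-0.4, -0.5, -0.6]
opening: 0.0856
finger_force: 0.0
```

```bash
python3 - <<'E'
from h import *
dev(); print(td([.415,-.333,.25]))
snap('wrist','w1')
for t in ('base_plate','jig'):
    for r in manip.trace('wrist',t)[:2]:
        cs,_=cv2.findContours(r['mask'].astype(np.uint8),0,2); c=max(cs,key=cv2.contourArea)
        W=np.array([ray('wrist',*p[0],.01 if t=='base_plate' else .018)[:2] for p in c],np.float32)
        print(t,round(r['score'],2),np.round(r['rect']),cv2.minAreaRect(W*1000))
E
```

```text
pos [ 0.4281 -0.3592  0.269 ] yaw_y 100.8 q [-0.82  0.34  1.64 -0.    1.17 -2.58]
[0.79 2.82 1.9 ]
base_plate 0.81 [258. 130. 312. 196.] ((420.05450439453125, -328.3717956542969), (72.61088562011719, 56.59290313720703), 11.198214530944824)
jig 0.63 [167. 201. 283. 300.] ((544.3109741210938, -373.5504150390625), (127.97850036621094, 108.96263885498047), 81.70970153808594)
```

View pics/w1.png

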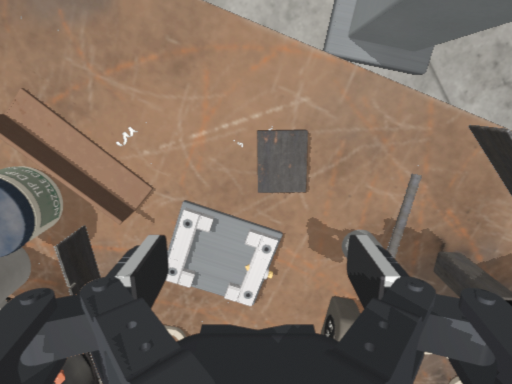

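The wrist view shows the plate at (283,161), the jig at (225,253) and its brass plunger at (268,272), so the jig's +y end is to the image right.

jog_arm:
  increments: [0.2, 3.2, 11, -0.007, 0.2, 3.2, 11, -0.007, 0.2, 3.2, 11, -0.007, 0.2, 3.2, 11, -0.007, 0.2, 3.2, 11, -0.007]
  hand: 0.8

```text
time_s: 3.8
eef_pos: [0.4196, -0.3213, 0.1632]
tcp_rot: [-0.001, -0.1, 0.995, 0.001]
force: [0.9, 0.3, 0.5]
opening: 0.0683
finger_force: 0.0
```

```bash
cat >> h.py <<'E'
def mask_rect(c,t,z):
    snap(c)
    for r in manip.trace(c,t)[:1]:
        cs,_=cv2.findContours(r['mask'].astype(np.uint8),0,2); k=max(cs,key=cv2.contourArea)
        W=np.array([ray(c,*p[0],z)[:2] for p in k],np.float32)
        print(t,round(r['score'],2),np.round(r['rect']),[np.round(a,1) for a in cv2.minAreaRect(W*1000)])
E
python3 - <<'E'
from h import *
dev(); snap('wrist','w2'); mask_rect('wrist','base_plate',.01); print(manip.tip_reach)
E
```

```text
pos [ 0.4196 -0.3213  0.1632] yaw_y 101.5 q [-0.78  0.43  1.81 -0.    0.9  -2.55]
base_plate 0.72 [208. 142. 283. 232.] [array([ 421.3, -335.5]), array([71.3, 56.2]), np.float64(11.5)]
0.0726
```

```bash
python3 - <<'E'
from h import *
dev(); mask_rect('wrist','base_plate',.01); dev(); mask_rect('wrist','base_plate',.01);print(td([.421,-.335,.09]))
E
```

```text
pos [ 0.4219 -0.3246  0.1657] yaw_y 101.4 q [-0.79  0.43  1.81 -0.    0.9  -2.55]
base_plate 0.94 [214. 141. 286. 232.] [array([ 418.6, -332.6]), array([70.9, 56.8]), np.float64(11.5)]
pos [ 0.4215 -0.3246  0.1653] yaw_y 101.4 q [-0.79  0.43  1.81 -0.    0.9  -2.55]
base_plate 0.61 [215. 142. 283. 228.] [array([ 418.1, -332.5]), array([69.9, 54.7]), np.float64(11.4)]
[ 0.22 -1.04  7.45]
```

jog_arm:
  increments: [0.4, -0.7, 4, 0, 0.4, -0.7, 7.5, 0, 0.4, -0.7, 7.5, 0, 0.4, -0.7, 7.5, 0]
  hand: 0.76

```text
time_s: 4.48
eef_pos: [0.4166, -0.33, 0.0871]
tcp_rot: [-0.001, -0.099, 0.995, 0.002]
force: [0.2, 0.2, 0.1]
opening: 0.0647
finger_force: 0.0
```

```bash
python3 - <<'E'
from h import *
snap('wrist','w3');snap('wrist');dev();s=manip.get_state(); print(s['opening'],s['force'])
E
```

```text
pos [ 0.4182 -0.3314  0.0893] yaw_y 101.4 q [-0.8   0.55  1.85 -0.    0.73 -2.57]
0.06564902643029653 [ 0.30176192 -0.61778188  0.42703839]
```

View pics/w3.png

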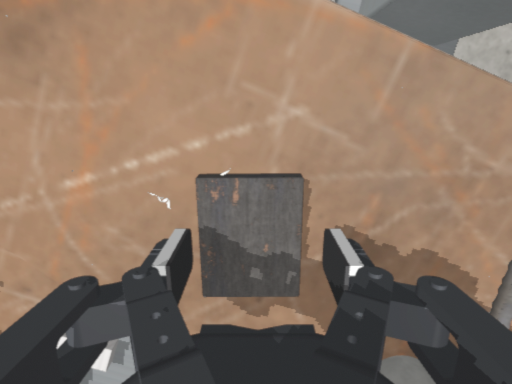

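The plate, at columns 197–301 and rows 174–297, lies between the open fingers and is aligned with them. I'll descend now.

jog_arm:
  increments: [0, -0.2, 1.4, 0, 0, -0.2, 1.4, 0, 0, -0.2, 1.5, 0, 0, -0.2, 1.6, 0, 0, -0.2, 1.6, 0]

```text
time_s: 5.0
eef_pos: [0.4183, -0.333, 0.0729]
tcp_rot: [0.0, -0.099, 0.995, -0.001]
force: [-0.1, 0.0, -0.4]
opening: 0.0647
finger_force: 0.0
```

jog_arm:
  increments: [0, 0, 0.1, 0, 0, 0, 0.2, 0, 0, 0, 0.2, 0, 0, 0, 0.2, 0]

```text
time_s: 5.33
eef_pos: [0.4179, -0.3327, 0.0699]
tcp_rot: [-0.0, -0.099, 0.995, 0.0]
force: [0.5, -0.1, 0.2]
opening: 0.0649
finger_force: 0.0
```

jog_arm:
  increments: [0, 0, 0.1, 0, 0, 0, 0.2, 0, 0, 0, 0.2, 0, 0, 0, 0.2, 0]

```text
time_s: 5.67
eef_pos: [0.4178, -0.3327, 0.0677]
tcp_rot: [-0.0, -0.099, 0.995, 0.0]
force: [0.3, -0.2, 0.2]
opening: 0.0647
finger_force: 0.0
```

jog_arm:
  increments: [0, 0, 0.1, 0, 0, 0, 0.2, 0, 0, 0, 0.2, 0, 0, 0, 0.2, 0]

```text
time_s: 6.0
eef_pos: [0.418, -0.3328, 0.0664]
tcp_rot: [0.0, -0.099, 0.995, -0.0]
force: [-1.7, 0.9, 6.0]
opening: 0.0647
finger_force: 3.2
```

jog_arm:
  increments: [0, 0, -0.5, 0, 0, 0, -0.5, 0, 0, 0, -0.5, 0]

```text
time_s: 6.25
eef_pos: [0.4181, -0.333, 0.0711]
tcp_rot: [0.0, -0.099, 0.995, -0.0]
force: [0.2, 0.6, -1.0]
opening: 0.0648
finger_force: 0.0
```

jog_arm:
  increments: [0, 0, 0, 0, 0, 0, 0, 0, 0, 0, 0, 0, 0, 0, 0, 0]
  hand: 0.4
  force: 50

```text
time_s: 6.58
eef_pos: [0.418, -0.3329, 0.0713]
tcp_rot: [0.0, -0.099, 0.995, -0.0]
force: [-1.3, -0.1, 7.5]
opening: 0.0534
finger_force: 52.1
```

jog_arm:
  increments: [0, 0, -2, 0, 0, 0, -5, 0, -3.2, 10.6, -18, 0, -3.2, 10.6, -18, 0, -3.2, 10.6, -18, 0, -3.2, 10.6, -18, 0, -3.2, 10.6, -18, 0, -3.2, 10.6, -18, 0]

```text
time_s: 7.25
eef_pos: [0.4291, -0.2216, 0.2525]
tcp_rot: [0.001, -0.1, 0.995, -0.001]
force: [0.3, 0.9, -2.4]
opening: 0.0534
finger_force: 55.0
```

```bash
python3 - <<'E'
from h import *
snap('wrist');snap('wrist');snap('wrist');dev()
im=snap('wrist','w4');mask_rect('wrist','jig',.012);mask_rect('wrist','jig',.012);dev();print(manip.get_state()['opening'])
E
```

```text
pos [ 0.4278 -0.2228  0.2495] yaw_y 101.4 q [-0.62  0.25  1.82 -0.    1.07 -2.39]
jig 0.75 [ 36. 180. 166. 279.] [array([ 545.2, -379.6]), array([128.1, 110.8]), np.float64(81.0)]
jig 0.71 [ 37. 183. 162. 279.] [array([ 546. , -379.7]), array([127.7, 112. ]), np.float64(82.2)]
pos [ 0.428  -0.2229  0.2497] yaw_y 101.3 q [-0.62  0.25  1.82 -0.    1.07 -2.39]
0.053317448668040814
```

View pics/w4.png

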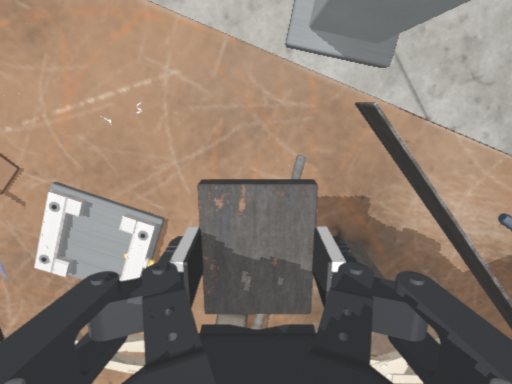

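The held plate spans columns 198–316 and rows 180–313. The jig is visible at (100,232), with bright blocks on its left and right and the plunger at (152,262).

```bash
python3 - <<'E'
from h import *
im=cv2.imread('pics/w4.png'); g=im.min(2)
m=np.zeros(g.shape,np.uint8); m[180:290,30:172]=(g[180:290,30:172]>165); 
n,l,st,ce=cv2.connectedComponentsWithStats(m)
for k in range(1,n):
    if st[k][4]<60: continue
    v,u=np.where(l==k); W=np.array([ray('wrist',a,b,.018)[:2] for a,b in zip(u,v)],np.float32)*1000
    r=cv2.minAreaRect(W); print(st[k],[np.round(a,1) for a in r], np.round(cv2.boxPoints(r)).tolist())
v,u=np.where(m>0);W=np.array([ray('wrist',a,b,.018)[:2] for a,b in zip(u,v)],np.float32)*1000
print([np.round(a,1) for a in cv2.minAreaRect(W)])
# plate in hand, tool frame
T=manip.get_state()['eef_pos']
zt=T[2]-.0713+.010
P=[rot().T@(ray('wrist',a,b,zt)-T) for a,b in ((198.5,187),(316,187),(311,313),(205,313))]
print(np.round(np.array(P)*1000,1), np.mean(P,0)*1000)
E
```

```text
[  34  192   48   85 1932] [array([ 542. , -422.2]), array([36. , 96.2]), np.float64(81.3)] [[492.0, -433.0], [587.0, -447.0], [592.0, -412.0], [497.0, -397.0]]Traceback (most recent call last):
  File "<stdin>", line 7, in <module>
  File "h.py", line 9, in ray
    i=info or manip.camera_info(c); T=np.array(i['cam_to_world'])
              ~~~~~~~~~~~~~~~~~^^^
ValueError: time passes only in moves, steps and waits
```

```bash
python3 - <<'E'
from h import *
im=cv2.imread('pics/w4.png'); g=im.min(2); I=manip.camera_info('wrist'); Rt=rot(); T=manip.get_state()['eef_pos']
m=np.zeros(g.shape,np.uint8); m[180:290,30:172]=(g[180:290,30:172]>165); 
n,l,st,ce=cv2.connectedComponentsWithStats(m)
for k in range(1,n):
    if st[k][4]<60: continue
    v,u=np.where(l==k); W=np.array([ray('wrist',a,b,.018,I)[:2] for a,b in zip(u,v)],np.float32)*1000
    r=cv2.minAreaRect(W); print(st[k],[np.round(a,1) for a in r], np.round(cv2.boxPoints(r)).tolist())
zt=T[2]-.0713+.010
P=[Rt.T@(ray('wrist',a,b,zt,I)-T) for a,b in ((198.5,187),(316,187),(311,313),(205,313))]
print(np.round(np.array(P)*1000,1), np.mean(P,0)*1000)
E
```

```text
[  34  192   48   85 1932] [array([ 542. , -422.2]), array([36. , 96.2]), np.float64(81.3)] [[492.0, -433.0], [587.0, -447.0], [592.0, -412.0], [497.0, -397.0]]
[ 118  215   37   66 1384] [array([ 544.8, -340.5]), array([37.7, 79.8]), np.float64(86.6)] [[504.0, -357.0], [583.0, -362.0], [586.0, -324.0], [506.0, -319.0]]
[[ 31.4 -26.5  61.3]
 [ 31.4  26.6  61.4]
 [-35.9  27.6  61.3]
 [-35.8 -26.8  61.2]] [-2.24643983  0.21633329 61.2968284 ]
```

```bash
python3 - <<'E'
from h import *
I=manip.camera_info('wrist'); Rt=rot(); T=manip.get_state()['eef_pos']
for name,zz in (('w3',(.0772,.0793,.082)),('w4',(.0613,.0635,.066))):
    g=cv2.imread(f'pics/{name}.png').mean(2)
    col=cv2.GaussianBlur(g,(3,3),0)[165:320,225:280].mean(1); d=np.diff(col); o=np.argsort(-abs(d))[:8]; print(name,[(int(i)+165,round(float(d[i]))) for i in sorted(o)])
    # homographic points in tool frame, fixed camera mount
    for z in zz:
        r=(187,313) if name=='w4' else (181,297)
        P=[Rt.T@(ray('wrist',258,b,T[2]-z,I)-T)*1000 for b in r]; print(z,[p[0].round(1) for p in P],'len',(P[0]-P[1])[0].round(1),'c',(sum(P)/2)[0].round(1))
E
```

```text
w3 [(171, -10), (172, -30), (173, -32), (174, -16), (176, 11), (177, 15), (178, 10), (296, 12)]
0.0772 [np.float64(29.9), np.float64(-38.0)] len 67.9 c -4.0
0.0793 [np.float64(29.3), np.float64(-39.5)] len 68.8 c -5.1
0.082 [np.float64(28.6), np.float64(-41.5)] len 70.1 c -6.5
w4 [(177, -17), (178, -35), (179, -27), (182, 8), (183, 16), (184, 14), (313, 13), (314, 11)]
0.0613 [np.float64(31.4), np.float64(-35.9)] len 67.2 c -2.2
0.0635 [np.float64(30.7), np.float64(-37.6)] len 68.4 c -3.5
0.066 [np.float64(30.0), np.float64(-39.6)] len 69.6 c -4.8
```

jog_arm:
  increments: [-8.6, -17.9, 0, 0.12, -8.6, -17.9, 0, 0.24, -8.6, -17.9, 0, 0.36, -8.6, -17.9, 0, 0.48, -8.6, -17.9, 0, 0.6, -8.6, -17.9, 5, 0.72, -8.6, -17.9, 5, 0.84, -8.6, -17.9, 5, 0.96]

```text
time_s: 8.32
eef_pos: [0.5458, -0.3804, 0.1954]
tcp_rot: [-0.004, 0.375, 0.927, 0.001]
force: [-0.7, 0.4, -1.6]
opening: 0.0532
finger_force: 54.9
```

jog_arm:
  increments: [0, 0, 0, 0.12, 0, 0, 0, 0.24, 0, 0, 0, 0.36, 0, 0, 0, 0.48, 0, 0, 0, 0.6, 0, 0, 0, 0.72, 0, 0, 0, 0.84, 0, 0, 0, 0.961]

```text
time_s: 8.98
eef_pos: [0.5476, -0.3814, 0.1997]
tcp_rot: [-0.001, 0.761, 0.649, -0.0]
force: [-0.4, 0.6, -1.8]
opening: 0.0531
finger_force: 55.0
```

```bash
python3 - <<'E'
from h import *
snap('wrist');snap('wrist');snap('wrist');dev();im=snap('wrist','w5');I=manip.camera_info('wrist');print(td([.5479,-.3808,.12]))
Rt=rot();T=manip.get_state()['eef_pos']
print('jig centre at TCP-relative view:',proj('wrist',[.5477,-.3823,.018]))
E
```

```text
pos [ 0.5477 -0.3813  0.1999] yaw_y -8.6 q [-0.71  0.55  1.46 -0.    1.13 -0.56]
[0.05 0.02 8.01]
jig centre at TCP-relative view: (np.float64(257.1695955698857), np.float64(184.32009982565413))
```

View pics/w5.png

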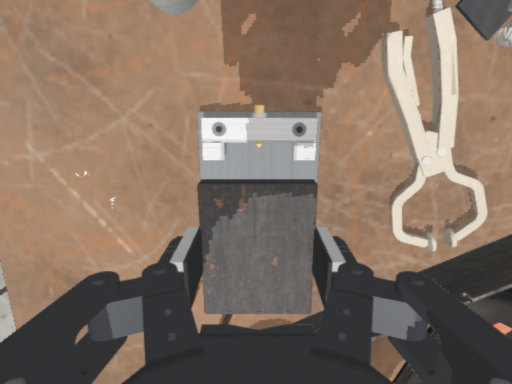

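The view shows the +y block at columns 202–317 and rows 118–160, with the plunger at (259,110–146). The held plate is centred at columns 198–316, directly in line.

```bash
python3 - <<'E'
from h import *
I=manip.camera_info('wrist');Rt=rot();T=manip.get_state()['eef_pos']
f=lambda u,v,z:((Rt.T@(ray('wrist',u,v,z,I)-T))*1000).round(1)[:2]
print('block outer corners',f(202,118,.018),f(317,118,.018),'arm ends',f(202,160,.018),f(317,160,.018), 'sub',f(198.5,113,.008),f(321.5,113,.008))
g=cv2.imread('pics/w5.png').astype(int).mean(2)
print('row140-155 cols',[ (i+190,int(x)) for i,x in enumerate(g[150:157,190:330].mean(0)) if i<40 or i>95])
print('col 210 rows',[(i+105,int(x)) for i,x in enumerate(g[105:170,205:212].mean(1))])
E
```

```text
block outer corners [ 55.  -44.6] [55. 49.] arm ends [ 20.3 -46.4] [20.3 50.9] sub [ 58.6 -49.1] [58.5 54.6]
row140-155 cols [(190, 135), (191, 135), (192, 135), (193, 136), (194, 136), (195, 135), (196, 135), (197, 134), (198, 139), (199, 149), (200, 157), (201, 164), (202, 202), (203, 239), (204, 242), (205, 241), (206, 241), (207, 241), (208, 241), (209, 241), (210, 241), (211, 240), (212, 240), (213, 240), (214, 240), (215, 240), (216, 240), (217, 240), (218, 240), (219, 239), (220, 234), (221, 219), (222, 210), (223, 201), (224, 170), (225, 139), (226, 144), (227, 155), (228, 155), (229, 157), (286, 159), (287, 158), (288, 157), (289, 157), (290, 155), (291, 151), (292, 145), (293, 167), (294, 205), (295, 211), (296, 221), (297, 237), (298, 239), (299, 239), (300, 239), (301, 239), (302, 238), (303, 238), (304, 238), (305, 238), (306, 238), (307, 237), (308, 237), (309, 237), (310, 237), (311, 237), (312, 236), (313, 236), (314, 227), (315, 198), (316, 161), (317, 153), (318, 145), (319, 133), (320, 136), (321, 137), (322, 139), (323, 140), (324, 139), (325, 137), (326, 134), (327, 132), (328, 132), (329, 131)]
col 210 rows [(105, 102), (106, 99), (107, 99), (108, 100), (109, 99), (110, 96), (111, 108), (112, 113), (113, 114), (114, 115), (115, 115), (116, 116), (117, 151), (118, 233), (119, 243), (120, 242), (121, 240), (122, 240), (123, 239), (124, 239), (125, 240), (126, 240), (127, 237), (128, 238), (129, 239), (130, 240), (131, 241), (132, 243), (133, 242), (134, 243), (135, 244), (136, 244), (137, 241), (138, 237), (139, 229), (140, 221), (141, 217), (142, 195), (143, 236), (144, 242), (145, 242), (146, 239), (147, 237), (148, 238), (149, 242), (150, 241), (151, 240), (152, 241), (153, 242), (154, 241), (155, 241), (156, 242), (157, 241), (158, 241), (159, 242), (160, 188), (161, 162), (162, 160), (163, 160), (164, 160), (165, 160), (166, 160), (167, 160), (168, 160), (169, 161)]
```

jog_arm:
  increments: [-0.1, 0.1, 4, 0, -0.1, 0.1, 8, 0, -0.1, 0.1, 10, 0, -0.1, 0.1, 10.5, 0, -0.1, 0.1, 10.5, 0, -0.1, 0.1, 10.5, 0]

```text
time_s: 9.68
eef_pos: [0.5495, -0.3829, 0.0967]
tcp_rot: [0.001, 0.758, 0.652, 0.0]
force: [0.7, -0.3, -1.9]
opening: 0.0535
finger_force: 54.9
```

jog_arm:
  increments: [0, 0, 0.3, 0, 0, 0, 0.5, 0, 0, 0, 0.7, 0, 0, 0, 0.7, 0]

```text
time_s: 10.02
eef_pos: [0.5491, -0.3824, 0.0895]
tcp_rot: [0.001, 0.759, 0.651, 0.0]
force: [-0.7, 0.1, -2.2]
opening: 0.0533
finger_force: 55.0
```

jog_arm:
  increments: [0, 0, 0.1, 0, 0, 0, 0.2, 0, 0, 0, 0.3, 0, 0, 0, 0.3, 0]

```text
time_s: 10.35
eef_pos: [0.5488, -0.3822, 0.0857]
tcp_rot: [-0.0, 0.759, 0.651, -0.0]
force: [0.5, -0.0, -2.0]
opening: 0.053
finger_force: 55.0
```

jog_arm:
  increments: [0, 0, 0.1, 0, 0, 0, 0.2, 0, 0, 0, 0.3, 0, 0, 0, 0.3, 0]

```text
time_s: 10.68
eef_pos: [0.5491, -0.3829, 0.0829]
tcp_rot: [0.001, 0.759, 0.651, -0.0]
force: [-0.1, -2.2, -2.3]
opening: 0.0534
finger_force: 55.0
```

jog_arm:
  increments: [0, 0, 0.1, 0, 0, 0, 0.2, 0, 0, 0, 0.3, 0, 0, 0, 0.3, 0]

```text
time_s: 11.02
eef_pos: [0.5488, -0.3823, 0.0795]
tcp_rot: [-0.0, 0.759, 0.651, -0.0]
force: [-0.4, -3.2, -2.6]
opening: 0.0532
finger_force: 55.0
```

jog_arm:
  increments: [0, 0, 0.1, 0, 0, 0, 0.2, 0, 0, 0, 0.2, 0, 0, 0, 0.2, 0]

```text
time_s: 11.35
eef_pos: [0.5488, -0.3823, 0.0793]
tcp_rot: [0.0, 0.759, 0.651, -0.0]
force: [-2.6, -1.6, 10.3]
opening: 0.0533
finger_force: 56.3
```

jog_arm:
  increments: [0, 0, 0.1, 0, 0, 0, 0.1, 0, 0, 0, 0.1, 0]

```text
time_s: 11.6
eef_pos: [0.5488, -0.3823, 0.0794]
tcp_rot: [0.0, 0.759, 0.651, -0.0]
force: [-4.8, 0.3, 16.0]
opening: 0.0529
finger_force: 57.0
```

jog_arm:
  increments: [0, 0, -0.2, 0, 0, 0, -0.2, 0, 0, 0, -0.2, 0, 0, 0, -0.2, 0]
  hand: 0.78

```text
time_s: 11.93
eef_pos: [0.5487, -0.3817, 0.0785]
tcp_rot: [-0.0, 0.759, 0.651, 0.0]
force: [-0.3, 0.3, -0.3]
opening: 0.0667
finger_force: 0.0
```

jog_arm:
  increments: [0, 0, -3, 0, 0, 0, -6, 0, 0, 0, -10, 0, 0, 0, -10, 0, 0, 0, -10, 0, 0, 0, -10, 0]

```text
time_s: 12.43
eef_pos: [0.5487, -0.3819, 0.1786]
tcp_rot: [-0.0, 0.759, 0.651, -0.0]
force: [0.5, -0.2, 0.4]
opening: 0.0669
finger_force: 0.0
```

```bash
python3 - <<'E'
from h import *
snap('wrist');snap('wrist');dev();im=snap('wrist','w6')
cv2.imwrite('pics/w6c.png',cv2.resize(im[90:330,150:370,::-1],None,fx=2.5,fy=2.5,interpolation=cv2.INTER_CUBIC))
E
```

```text
pos [ 0.548  -0.3814  0.1772] yaw_y -8.7 q [-0.71  0.58  1.48 -0.    1.09 -0.56]
```

View pics/w6c.png

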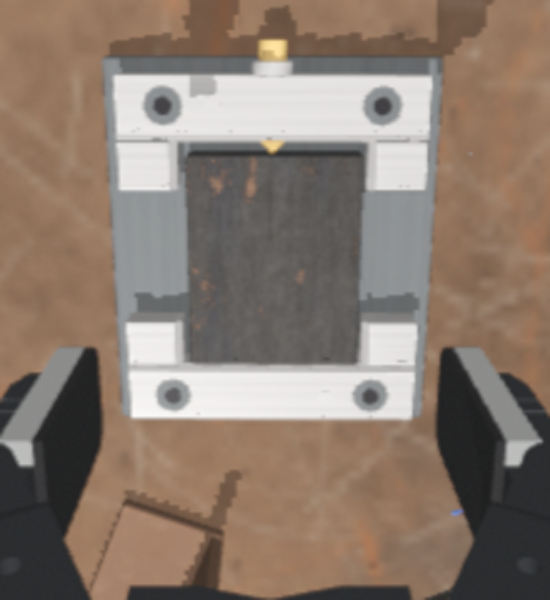

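The plate sits in the pocket against the −y end, with the plunger tip showing at the gap at crop (272,148). I'll press its plunger end with shut fingers to make sure it is home.

jog_arm:
  increments: [1.8, 0, 0, 0, 1.8, 0, 2, 0, 1.8, 0, 4, 0, 1.8, 0, 7, 0, 1.8, 0, 7.8, 0, 1.8, 0, 7.8, 0]
  hand: 0

```text
time_s: 13.08
eef_pos: [0.5495, -0.362, 0.0973]
tcp_rot: [-0.004, 0.759, 0.651, -0.001]
force: [-1.1, 0.6, -0.3]
opening: 0.0001
finger_force: 0.0
```

jog_arm:
  increments: [0, 0, 0.1, 0, 0, 0, 0.3, 0, 0, 0, 0.5, 0, 0, 0, 0.5, 0]

```text
time_s: 13.42
eef_pos: [0.552, -0.3648, 0.0968]
tcp_rot: [0.001, 0.759, 0.651, 0.0]
force: [-0.5, 0.9, -0.6]
opening: -0.0
finger_force: 0.0
```

jog_arm:
  increments: [0, 0, 0.1, 0, 0, 0, 0.2, 0, 0, 0, 0.3, 0, 0, 0, 0.3, 0]

```text
time_s: 13.75
eef_pos: [0.5515, -0.3644, 0.0928]
tcp_rot: [-0.0, 0.759, 0.651, -0.0]
force: [-0.5, -0.2, 0.4]
opening: -0.0002
finger_force: 0.0
```

jog_arm:
  increments: [0, 0, 0.1, 0, 0, 0, 0.2, 0, 0, 0, 0.2, 0, 0, 0, 0.2, 0]

```text
time_s: 14.08
eef_pos: [0.5516, -0.3644, 0.0908]
tcp_rot: [-0.0, 0.759, 0.651, -0.0]
force: [-0.4, 0.7, 0.7]
opening: -0.0003
finger_force: 0.0
```

jog_arm:
  increments: [0, 0, 0.1, 0, 0, 0, 0.1, 0, 0, 0, 0.1, 0]

```text
time_s: 14.33
eef_pos: [0.5516, -0.3644, 0.0907]
tcp_rot: [0.0, 0.759, 0.651, -0.0]
force: [-1.5, 1.0, 6.7]
opening: 0.0001
finger_force: 3.4
```

jog_arm:
  increments: [0, 0, 0.1, 0, 0, 0, 0.1, 0, 0, 0, 0.1, 0]

```text
time_s: 14.58
eef_pos: [0.5516, -0.3644, 0.0906]
tcp_rot: [0.0, 0.759, 0.651, -0.0]
force: [-3.7, 2.3, 13.8]
opening: -0.0001
finger_force: 7.0
```

jog_arm:
  increments: [0, 0, -3, 0, 0, 0, -7, 0, 0, 0, -11, 0, 0, 0, -15, 0, 6, -2, -17, 0, 10, -3.2, -17, 0, 14, -4.5, -17, 0, 18, -5.8, -17, 0]
  hand: 0.9

```text
time_s: 15.25
eef_pos: [0.5251, -0.2009, 0.2594]
tcp_rot: [0.001, 0.759, 0.651, 0.0]
force: [0.0, 0.3, 0.7]
opening: 0.077
finger_force: 0.0
```

jog_arm:
  increments: [3.5, -1.2, 0, 0, 6.5, -2, 0, 0, 6.5, -2, 0, 0, 6.5, -2, 0, 0]

```text
time_s: 15.58
eef_pos: [0.5151, -0.1333, 0.2586]
tcp_rot: [0.0, 0.758, 0.653, -0.0]
force: [0.4, -0.1, 0.1]
opening: 0.0768
finger_force: 0.0
```

```bash
python3 - <<'E'
from h import *
snap('wrist');snap('wrist');snap('wrist');dev();im=snap('wrist','w7');I=manip.camera_info('wrist')
for r in manip.trace('wrist','post')[:2]:
    cs,_=cv2.findContours(r['mask'].astype(np.uint8),0,2); k=max(cs,key=cv2.contourArea)
    print(r['score'],np.round(r['rect']),'hull',cv2.approxPolyDP(cv2.convexHull(k),3,True)[:,0].tolist())
E
```

```text
pos [ 0.5161 -0.1359  0.2586] yaw_y -8.7 q [-0.39  0.31  1.71 -0.    1.12 -0.23]
0.97 [221. 121. 261. 170.] hull [[253, 119], [262, 156], [252, 163], [230, 168], [220, 137], [232, 124]]
```

View pics/w7.png

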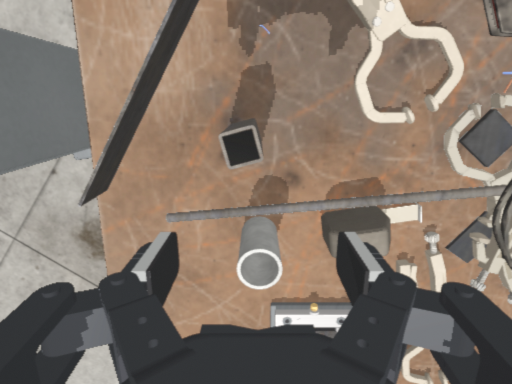

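The post's top is at (241,146), turned slightly in the view. The pipe is at (260,267) and the strut is at row 205.

```bash
python3 - <<'E'
from h import *
I=manip.camera_info('wrist');g=cv2.imread('pics/w7.png')
P=np.array([ray('wrist',a,b,.09,I)[:2] for a,b in ((220,134),(254,124),(262,157),(230,167))])*1000
print(P.round(1),P.mean(0).round(1),[np.round(x,1) for x in cv2.minAreaRect(P.astype(np.float32))])
c=P.mean(0)/1000
print(td([*c,.16]), proj('wrist',[*c,.09]))
cv2.imwrite('pics/w7c.png',cv2.resize(g[100:190,200:280],None,fx=6,fy=6,interpolation=cv2.INTER_CUBIC))
E
```

```text
[[ 494.3  -88.7]
 [ 521.7  -85.2]
 [ 524.  -111.7]
 [ 497.3 -115.9]] [ 509.3 -100.4] [array([ 509.5, -100.5]), array([28.1, 27.3]), np.float64(7.3)]
[ 3.44 -1.2   9.84] (np.float64(241.4934838552676), np.float64(145.7723138194903))
```

View pics/w7c.png

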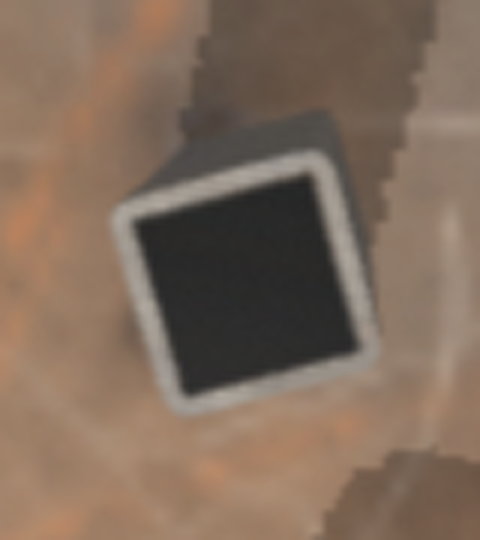

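```bash
python3 - <<'E'
from h import *
I=manip.camera_info('wrist')
P=np.array([ray('wrist',a,b,.09,I)[:2] for a,b in ((218.7,135),(254.2,125),(263.3,160),(229.2,169.2))])*1000
print(P.round(1),P.mean(0).round(1),[np.round(x,1) for x in cv2.minAreaRect(P.astype(np.float32))])
e=np.roll(P,-1,0)-P; print(np.degrees(np.arctan2(e[:,1],e[:,0])).round(1))
print(td([*P.mean(0)/1000,.2]))
E
```

```text
[[ 493.1  -89.3]
 [ 521.8  -86. ]
 [ 524.7 -114.3]
 [ 496.4 -117.5]] [ 509.  -101.8] [array([ 509.1, -101.8]), array([28.8, 28.5]), np.float64(6.5)]
[   6.7  -84.1 -173.5   96.5]
[ 3.29 -1.21  5.84]
```

jog_arm:
  increments: [3.3, -1.2, 3, -0.1, 3.3, -1.2, 5.8, -0.2, 3.3, -1.2, 5.8, -0.263, 3.3, -1.2, 5.8, -0.263, 3.3, -1.2, 5.8, -0.263]

```text
time_s: 16.25
eef_pos: [0.5091, -0.1013, 0.2004]
tcp_rot: [0.0, 0.668, 0.744, -0.0]
force: [0.0, 0.1, 0.5]
opening: 0.0765
finger_force: 0.0
```

```bash
python3 - <<'E'
from h import *
snap('wrist');snap('wrist');snap('wrist');dev();im=snap('wrist','w8');I=manip.camera_info('wrist')
print(proj('wrist',[.509,-.1018,.09]))
cv2.imwrite('pics/w8c.png',cv2.resize(im[130:280,180:340,::-1],None,fx=4,fy=4,interpolation=cv2.INTER_CUBIC))
E
```

```text
pos [ 0.5096 -0.1013  0.2013] yaw_y 6.2 q [-0.33  0.36  1.8  -0.    0.97 -0.44]
(np.float64(255.50483905772185), np.float64(213.30538604013435))
```

View pics/w8c.png

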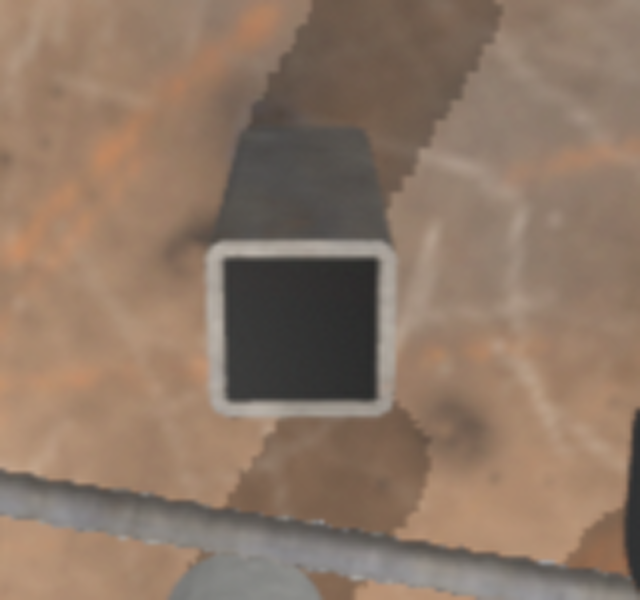

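The post's top is centred at (255,212), where predicted, and is square to the fingers. I'll grasp it now.

jog_arm:
  increments: [0, 0, 3, 0, 0, 0, 6, 0, 0, 0, 8.6, 0, 0, 0, 8.6, 0, 0, 0, 8.6, 0]

```text
time_s: 16.87
eef_pos: [0.5081, -0.1004, 0.1141]
tcp_rot: [-0.001, 0.667, 0.745, -0.001]
force: [0.2, 0.7, 0.2]
opening: 0.0769
finger_force: 0.0
```

jog_arm:
  increments: [0, 0, 0, 0, 0, 0, 0, 0, 0, 0, 0, 0, 0, 0, 0, 0, 0, 0, 0, 0, 0, 0, 0, 0, 0, 0, 0, 0]
  hand: 0.1
  force: 60

```text
time_s: 17.45
eef_pos: [0.5094, -0.1007, 0.1158]
tcp_rot: [0.001, 0.667, 0.745, 0.0]
force: [-0.9, -0.3, 9.0]
opening: 0.0291
finger_force: 59.1
```

```bash
python3 - <<'E'
from h import *
snap('side');dev();s=manip.get_state();print(s['opening'],s['finger_force'],s['force'].round(1))
E
```

```text
pos [ 0.5094 -0.1007  0.1158] yaw_y 6.4 q [-0.33  0.5   1.87 -0.    0.77 -0.44]
0.02953091590587044 59.14699852466583 [-2.1  1.1  8. ]
```

```bash
python3 - <<'E'
from h import *
I=manip.camera_info('wrist');T0=manip.get_state()['eef_pos'];R0=rot();C=np.array(I['cam_to_world'])
a=np.radians(-8.7); y=np.array([np.cos(a),np.sin(a),0]); z=np.array([0,0,-1.]); R1=np.c_[np.cross(y,z),y,z]; T1=np.array([.548,-.3814,.1772])
D=np.eye(4); D[:3,:3]=R1@R0.T; D[:3,3]=T1-D[:3,:3]@T0
I1=dict(I); I1['cam_to_world']=D@C
q=lambda u,v,z:ray('',u/2.5+150-.3,v/2.5+90-.3,z,I1)[:2]*1000
P=np.array([q(187,152,.018),q(364,152,.018),q(360,364,.018),q(188,364,.018)])
print('plate',P.round(1),P.mean(0).round(1),np.linalg.norm(P-np.roll(P,1,0),axis=1).round(1))
B=np.array([q(114,75,.018),q(433,75,.018),q(414,417,.018),q(131,417,.018)])
print('blocks',B.mean(0).round(1),np.linalg.norm(B-np.roll(B,1,0),axis=1).round(1))
for M in (P,B):
    e=M[1]-M[0]; e2=M[2]-M[3]; print(np.degrees([np.arctan2(*e[::-1]),np.arctan2(*e2[::-1])]).round(1))
E
```

```text
plate [[ 528.6 -346. ]
 [ 581.9 -354.1]
 [ 572.3 -424.1]
 [ 516.1 -415.5]] [ 549.7 -384.9] [70.6 54.  70.6 56.9]
blocks [ 549.4 -383.1] [113.1  94.6 113.1  95.6]
[-8.7 -8.7]
[-8.7 -8.7]
```

jog_arm:
  increments: [0, 0, -1, 0, 0, 0, -4, 0, 0, 0, -8, 0, 0, 0, -12, 0, 0, 0, -14, 0, 0, 0, -14, 0]

```text
time_s: 18.0
eef_pos: [0.5113, -0.1012, 0.2603]
tcp_rot: [0.005, 0.667, 0.745, 0.002]
force: [0.6, 0.3, -2.9]
opening: 0.0294
finger_force: 60.2
```

jog_arm:
  increments: [-3, 0.1, 0, 0.04, -7, 0.2, 0, 0.08, -11, 0.3, 0, 0.12, -15, 0.5, 0, 0.16, -19, 0.6, 0, 0.2, -23, 0.7, 0, 0.24, -26.5, 0.8, 0, 0.263, -28.6, 0.8, 0, 0.263]

```text
time_s: 18.67
eef_pos: [0.5478, -0.3874, 0.2531]
tcp_rot: [-0.0, 0.76, 0.65, -0.001]
force: [0.3, -0.6, -2.7]
opening: 0.0295
finger_force: 60.1
```

jog_arm:
  increments: [0, 0, 0, 0, 0, 0, 2, 0, 0, 0, 5, 0, 0, 0, 7, 0, 0, 0, 7, 0, 0, 0, 7, 0]

```text
time_s: 19.17
eef_pos: [0.547, -0.3821, 0.1825]
tcp_rot: [-0.003, 0.759, 0.651, -0.0]
force: [0.3, 0.0, -2.5]
opening: 0.0297
finger_force: 59.9
```

```bash
python3 - <<'E'
from h import *
snap('wrist');snap('wrist');snap('wrist');dev();im=snap('wrist','w9');print(td([.5496,-.3841,.1388]))
for p in ([.5497,-.3849,.018],[.509,-.10,.0]): print(proj('wrist',p))
s=manip.get_state();print(s['opening'],s['force'].round(1))
E
```

```text
pos [ 0.5491 -0.3841  0.1861] yaw_y -8.7 q [-0.71  0.57  1.47 -0.    1.1  -0.56]
[0.02 0.03 4.75]
(np.float64(257.0549447088267), np.float64(187.99579975118036))
(np.float64(123.40526339158916), np.float64(-242.95772438051523))
0.02950544773428609 [ 0.5  0.3 -2.2]
```

View pics/w9.png

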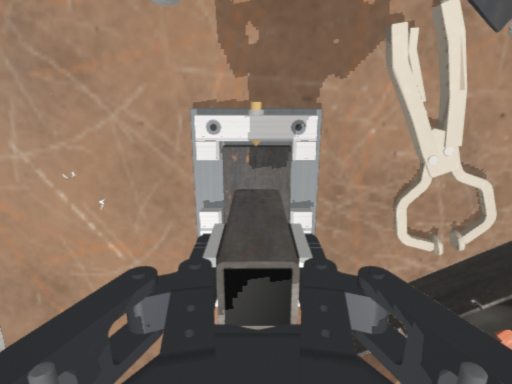

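The tube's lower edge, at columns 233–281 and row 191, is centred over the plate, at columns 223–291. I'll check the fore-aft offset and then lower it.

```bash
python3 - <<'E'
from h import *
I=manip.camera_info('wrist');T=manip.get_state()['eef_pos'];Rt=rot()
g=cv2.imread('pics/w9.png').mean(2)
c=g[135:215,250:264].mean(1);d=np.diff(c);print([(135+int(i),round(float(d[i]),1)) for i in sorted(np.argsort(-abs(d))[:10])])
f=lambda u,v,z:((Rt.T@(ray('wrist',u,v,z,I)-T))*1000).round(1)[:2]
print('tube +x foot edge',f(233,191,.0703),f(281,191,.0703),'plate +y edge',f(223,147,.018),f(291,147,.018),'top edge of tube',f(220,267,.0703+.09),f(296,267,.0703+.09))
E
```

```text
[(137, -11.0), (138, -20.3), (140, -11.5), (143, -9.1), (144, -38.6), (145, -16.2), (146, 9.2), (167, 12.0), (188, -24.5), (189, -7.6)]
tube +x foot edge [ 13.1 -15.2] [13.1 15.6] plate +y edge [ 33.5 -26.7] [33.4 27.1] top edge of tube [ 12.4 -13. ] [12.3 14.1]
```

jog_arm:
  increments: [0, 0, 1.5, 0, 0, 0, 3, 0, 0, 0, 4, 0, 0, 0, 4.4, 0, 0, 0, 4.4, 0, 0, 0, 4.4, 0, 0, 0, 4.4, 0, 0, 0, 4.4, 0]

```text
time_s: 20.03
eef_pos: [0.5488, -0.3842, 0.1414]
tcp_rot: [0.001, 0.759, 0.651, 0.0]
force: [-0.7, 0.3, -3.4]
opening: 0.0297
finger_force: 60.1
```

```bash
python3 - <<'E'
from h import *
z=[]
for _ in range(6): snap('wrist'); z.append(manip.get_state()['eef_pos'])
z=np.array(z); print(z.round(4)); dev(); s=manip.get_state();print(s['opening'],s['force'].round(1)); print(td([.5496,-.3841,.1388]))
E
```

```text
[[ 0.5487 -0.3841  0.1413]
 [ 0.5486 -0.384   0.1412]
 [ 0.5485 -0.384   0.1411]
 [ 0.5485 -0.3839  0.1409]
 [ 0.5484 -0.3838  0.1408]
 [ 0.5483 -0.3838  0.1407]]
pos [ 0.5483 -0.3838  0.1407] yaw_y -8.7 q [-0.71  0.62  1.5  -0.    1.02 -0.56]
0.029338704343848464 [-0.3  0.4 -1.8]
[-0.01  0.13  0.19]
```

jog_arm:
  increments: [0, 0, 0, 0, 0, 0, 0, 0, 0, 0, 0, 0, 0, 0, 0, 0, 0, 0, 0, 0, 0, 0, 0, 0, 0, 0, 0, 0, 0, 0, 0, 0]

```text
time_s: 21.0
eef_pos: [0.5483, -0.3838, 0.1405]
tcp_rot: [0.0, 0.759, 0.651, -0.0]
force: [-0.8, 0.8, -2.8]
opening: 0.0294
finger_force: 60.1
```

```bash
python3 - <<'E'
from h import *
z=[]
for _ in range(8): snap('wrist'); z.append(manip.get_state()['eef_pos'])
z=np.array(z); print(z[::2].round(4),z.mean(0).round(4)); print(td([.5496,-.3841,.1388]))
E
```

```text
[[ 0.5483 -0.3838  0.1405]
 [ 0.5483 -0.3838  0.1405]
 [ 0.5483 -0.3837  0.1405]
 [ 0.5483 -0.3838  0.1405]] [ 0.5483 -0.3838  0.1405]
[-0.01  0.13  0.17]
```

jog_arm:
  increments: [0, 0.1, 0.08, 0, 0, 0.1, 0.17, 0, 0, 0.1, 0.17, 0, 0, 0.1, 0.17, 0, 0, 0.1, 0.17, 0, 0, 0.1, 0.17, 0, 0, 0.1, 0.17, 0, 0, 0.1, 0.17, 0]

```text
time_s: 22.07
eef_pos: [0.5493, -0.3839, 0.1388]
tcp_rot: [0.0, 0.759, 0.651, -0.0]
force: [-0.1, 0.4, -2.8]
opening: 0.0293
finger_force: 60.1
```

```bash
python3 - <<'E'
from h import *
for _ in range(3): snap('wrist')
im=snap('wrist','w10');dev();I=manip.camera_info('wrist');T=manip.get_state()['eef_pos'];Rt=rot();print(td([.5493,-.3841,.1388]),manip.get_state()['force'].round(1))
g=im.astype(float).mean(2)
c=g[100:240,250:264].mean(1);d=np.diff(c);print([(100+int(i),round(float(d[i]),1)) for i in sorted(np.argsort(-abs(d))[:12])])
# expected rows/cols of tube foot +x edge (tool x 14.1) for gap 0,5,10mm, and plate edge
for gp in (0,.005,.01):
    print(gp,[np.round(proj('wrist',T+Rt@np.array([.0141,s*.015,T[2]-.018-gp])),1) for s in (-1,1)])
cv2.imwrite('pics/w10c.png',cv2.resize(im[100:280,170:350,::-1],None,fx=3.3,fy=3.3,interpolation=cv2.INTER_CUBIC))
E
```

```text
pos [ 0.5493 -0.3839  0.1388] yaw_y -8.7 q [-0.71  0.62  1.5  -0.    1.02 -0.56]
[-0.02  0.01  0.  ] [ 0.   0.  -2.9]
[(101, 11.2), (102, 45.1), (112, 6.9), (113, 7.9), (119, 9.7), (147, -14.4), (148, -16.9), (150, -6.8), (151, -7.3), (154, -13.7), (155, -32.6), (156, -20.5)]
0 [array([233.9, 187.5]), array([279.6, 187.5])]
0.005 [array([233.3, 189.7]), array([280.2, 189.7])]
0.01 [array([232.7, 192. ]), array([280.7, 192. ])]
```

View pics/w10c.png

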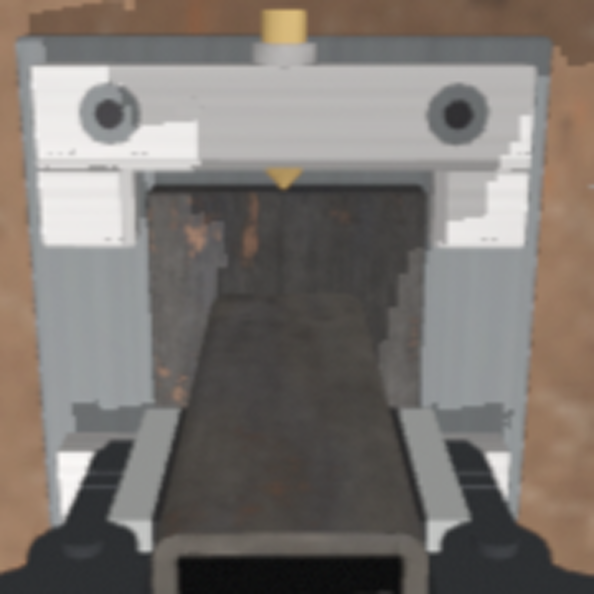

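The foot edge is at about row 190, matching the 5 mm gap prediction of 189.7. It is centred on and square to the plate, and the arm is still, so I'm handing in.

```bash
python3 -c "
from h import *
print(manip.hand_in())"
```

```text
the job is handed in; nothing more can be done
None
```

The job is handed in at about 22 s: the plate is pressed home and flush in the jig, and the post is held still and upright over its middle, square to its edges, with a gap of about 5 mm; the hand-in gave no verdict.

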